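Unlock the shoe-repair shop's cash box

ROBOT

A 6-joint arm with a two-finger parallel gripper is mounted at the origin on the work surface. World frame = base frame: x ahead of the robot, y to its left, z up, the work surface at z = 0. Lengths are in m, angles in rad, forces in N, time in s.
With the tool pointing down it reaches from about 0.3 to 0.825 m from the base axis. Payload 5.4 kg.
Tool frame: the origin (TCP) lies at the very end of the fingers, on their centre line; the grasp point (between the pads) lies 19 mm behind it; z points along the fingers, y is the direction in which the jaws open and shut (so a half turn about z gives the same grasp; the last joint's range is limited). The gripper opens to 92 mm and grips with 3 to 60 N. Pads are 20 mm wide; open, the fingers measure 128 mm over their backs; the gripper's body (75 mm by 189 mm) begins 69 mm behind the grasp point.
Start: joints at [-1.441, 0.158, 1.597, -0, 1.386, -0.21], TCP at [0.192, -0.542, 0.215] pointing down, gripper open.
Joint ranges: [-2.91, 2.91], [-0.94, 2.29], [0.18, 2.7], [-1.29, 4.43], [0.17, 2.64], [-3, 3]. Speed limits (rad/s): [2.57, 2.57, 3.14, 3.14, 3.14, 3.14].

INTERFACE

Orientations are given as [roll, pitch, yaw] about the fixed x, y, z axes, in that order (R = Rz(yaw) Ry(pitch) Rx(roll)).
In Python, from rig import sensors, eyes, manip gives the robot as it stands.
- The arm moves only by the tool drive_tool, never from a script. Its argument "motion" is a list of rows, each a list of 7 numbers: the finger opening in cm, from 0 to 9.19, then the shift along the tool's x, y, z in cm, then the turn, a rotation vector about the tool's x, y, z in degrees. A call has 1 to 8 rows; each row is the pose to reach, as a shift and turn from the pose measured when the call began, along the tool's axes at that moment; what a row does not reach only later rows make up. A row lasts 1/10 s, in which the tool goes at most 50 mm and 8.59 degrees, less where a joint would pass 70% of its speed; a pose out of reach is approached as far as the arm can. A call with a gripper value outside its range is refused whole. The fingers move at their own pace and stop on an object; "squeeze" is the grip in N (left out, the last holds). Time passes only in rows, so rows that repeat a pose let the fingers close. It gives the time, the measured TCP pose, the force and the opening at its end, in the units of the state.
- sensors.sense(): the state, without advancing time (a new reading comes with each control period).
- eyes.get_image(name): name is "scene" or "top" or "wrist"; returns a dict with "img" (420x560x3 uint8, blue, green, red), "fx", "fy", "cx", "cy" (pixels), "distortion" ([k1, k2, p1, p2, k3] as OpenCV has them; the pictures are not rectified), "camera_from_world" (4x4, takes a point from world to camera coordinates). Camera axes: x right, y down, z forward; pixel columns grow to the right and rows downward; lengths in m; the calibration is good to about 2 mm. A picture is of the moment at which its call begins. There is no depth.
- manip.close_job(): hands the job in, once; it reports no verdict.
The state is a dict: "time_s": time; "joint_pos": joint angles; "dq": joint speeds; "joint_torque": joint torques, N m; "eef_pos": TCP position; "tool_rot": TCP orientation; "contact_force": force on the tool from outside, world axes, zero at the start; "wrist_torque": the same for the moment, N m; "opening": finger opening in m.
Only numpy, scipy, OpenCV 4.12 (cv2) and the standard library are available. Lean on these libraries where they do the work, as an engineer would, in place of code of your own. Each camera call takes 0.05 s, during which the arm holds its last target.

TASK

Open up the grey cash box for the day: take the red-headed key out of the key stand, push it fully home in the keyhole of the brass lock plate on the sloped front, and turn it clockwise (seen looking at the lock) as far as it goes, about a quarter turn, so that the hidden bolt lets go and the lid springs up by itself. Then let go and leave the key there, turned in the lock. Leave the other two keys in the stand and everything else on the bench where it is.

Things in the scene. Friction and masses are not known exactly. Their poses are not given: they have to be found in the camera images.
- red_key_head (a point): Red-headed steel key, 115 mm long, 0.1 kg, standing tip down in one of the three places of the key stand (which one varies), head centre 105 mm above the table. The point is the centre of its head, a flat red block 14 mm thick (x axis), 44 mm wide (y) and 40 mm high (z, along the key from tip to head). Lift it straight up 50 mm to clear the stand. The key is the same turned half round about z.
- red_key_collar (a point): Underside of the steel collar round the red key's shank, 50 mm below the head centre; the collar is 38 mm across and 6 mm thick. In the stand the key hangs by it. Between collar and head 24 mm of bare round shank, 8 mm in diameter.
- red_key_tip (a point): Tip of the red key: centre of the end face of its bit, 95 mm below the head centre along the key; same axes as the head. The bit is a flat blade 8 mm thick (x), 26 mm wide (y) and 14 mm long (z), in the same plane as the head; above it a round shank of 8 mm.
- stand: Fixed wooden key stand, 60 mm (x) by 200 mm (y) by 55 mm high; origin at the centre of its underside, z up. Three keys stand in it in a row along its y axis at y = -68, 0 and +68 mm, their heads' wide side along the row, in slots 14.5 by 37 mm, a little wider than the keys.
- blue_key_head (a point): Same shape and size as the red key but with a blue head and a bit that does not fit this lock. The point is the centre of its head; leave it in the stand.
- yellow_key_head (a point): Same shape and size as the red key but with a yellow head and a bit that does not fit this lock. The point is the centre of its head; leave it in the stand.
- keyhole (a point): Centre of the keyhole's mouth, in the middle of the brass lock plate on the cash box's sloped front, 76 mm above the table. z: out of the face, towards the front and up, tilted 35 degrees from vertical (the key goes in along -z); x: up the slope; y: level, across the box. The keyhole is a slot 11 mm along x by 29 mm along y through a 26 mm thick plate, with a 3 mm chamfer round its mouth.
- cashbox: Fixed grey steel cash box, 200 mm deep (x), 220 mm wide (y), 100 mm high; origin at the centre of its underside, z up, front to -x. The front slopes back over 90 mm and carries the brass lock plate (90 by 70 mm); the flat lid lies behind it. The red key is fully home when its collar rests on the plate: tip 45 mm under the face, head centre 50 mm above it, key's y along the slot.
- cylinder (a joint): Turning cylinder behind the lock plate, rad: 0 locked, in line with the keyhole, 1.3 at its stop; grows clockwise seen looking at the face (right-handed about the keyhole's -z) and stays where left (0.1 N m friction). The key has about 0.15 rad of play, so turns about 1.45 in all, and can turn only with its tip 40 mm or more under the face; once turned it is captive. The bolt lets go near 0.95.
- lid (a joint): Sprung lid of the cash box, hinged along its rear edge, rad: 0 shut and bolted, springs up by itself to 0.35 when the bolt is withdrawn.
- polish_tin_mid (a point): Bystander: round black shoe-polish tin with a pale lid, 80 mm across, 26 mm high, standing in front of the cash box. The point is its centre.
- spool_mid (a point): Bystander: yellow thread spool, 42 mm across, 55 mm high, standing behind the key stand. The point is its centre.
- glue_mid (a point): Bystander: amber glue bottle, 64 mm across, 130 mm high. The point is its centre, half-way up.
- hammer_grip (a point): Bystander: shoemaker's hammer lying on the bench. The point is on its handle.
- brush_grip (a point): Bystander: flat glue brush with a wooden handle lying on the bench. The point is on its handle.
- sneaker_mid (a point): Bystander: red sneaker, 270 mm long, 100 mm high. The point is its centre, 50 mm up.
Mind the look-alikes: they are no part of the job. What is shaped like the part that bears red_key_head but green or turquoise is not meant.

How it is judged:
By the outcome, as a careful person would: the job done as asked, in the order asked, and still so for the second after the job is handed in, with the robot touching nothing.
It also fails if it takes over 54 s, if anything falls off the work surface, if the arm or the gripper's body presses on something with over 40 N, if the wrist force passes 120 N, or if a joint passes its speed limit or range.

## Working session

There is one attempt and no reset: what is moved stays moved. The work goes in short steps, Python scripts to look and compute and a tool call to move; the robot and the scene stay as the last step left them, time stands still between calls to the robot, and variables do not carry over. Pictures are saved under pics/ and viewed, and the job is handed in when it is done.

Besides the shell and the picture viewer there is one more tool, called after ">>>" by a JSON object that holds its "api" and its "payload". drive_tool: Moves the arm, as the interface text tells. Its arguments: {"type":"object","properties":{"motion":{"type":"array","items":{"type":"array","items":{"type":"number"}}},"squeeze":{"type":"number"}},"required":["motion"]}

```bash
ls; mkdir -p pics
python3 - <<'E'
from rig import sensors, eyes
import cv2
print(sensors.sense())
for n in ("scene","top","wrist"):
    d=eyes.get_image(n); cv2.imwrite(f"pics/{n}0.png",d["img"]); print(n,d["fx"],d["fy"],d["cx"],d["cy"],d["distortion"],d["camera_from_world"])
E
```

```text
pics
{'time_s': 0.0, 'joint_pos': array([-1.44106649e+00,  1.59025313e-01,  1.59822250e+00, -9.08501733e-06,
        1.38617444e+00, -2.10157487e-01]), 'dq': array([-0.00017097,  0.00109411,  0.00140974,  0.00097975,  0.00084523,
       -0.00205754]), 'joint_torque': array([-1.00095858e-03, -3.85578310e+01, -3.22111166e+01,  6.99473731e-02,
        3.78315453e-02, -1.32464479e-04]), 'eef_pos': array([ 0.19155862, -0.54149986,  0.21363712]), 'tool_rot': array([-3.13980144e+00, -3.72950197e-04,  3.39888668e-01]), 'contact_force': array([ 0.11314094, -0.02586104, -0.65523948]), 'wrist_torque': array([0.01479414, 0.00961986, 0.00519371]), 'opening': 0.09192108802948297}
scene 397.476757830819 397.476757830819 284.321782828144 208.38830007149636 [0.02601016 0.         0.         0.         0.        ] [[ 0.69353813  0.72040295  0.00494441 -0.47099638]
 [ 0.60087653 -0.57465555 -0.55562434 -0.27534226]
 [-0.39743208  0.38831765 -0.83141876  1.18545097]
 [ 0.          0.          0.          1.        ]]
top 409.30059590791154 409.30059590791154 280.3428733781623 217.1703236897034 [-0.08703075  0.          0.          0.          0.        ] [[ 2.17383819e-03 -9.99861154e-01 -1.65210937e-02  8.49309245e-02]
 [-9.89966353e-01  1.82481594e-04 -1.41303171e-01  6.33714870e-01]
 [ 1.41286567e-01  1.66624971e-02 -9.89828504e-01  1.04513590e+00]
 [ 0.00000000e+00  0.00000000e+00  0.00000000e+00  1.00000000e+00]]
wrist 366.3273174559223 366.3273174559223 279.61079984135415 206.0492255660891 [0.02725973 0.         0.         0.         0.        ] [[ 3.32573629e-01 -9.43076911e-01 -8.49032498e-04 -5.72881776e-01]
 [-9.13259291e-01 -3.22282855e-01  2.49181118e-01 -2.76332082e-02]
 [-2.35270587e-01 -8.20956818e-02 -9.68456530e-01  3.87924544e-01]
 [ 0.00000000e+00  0.00000000e+00  0.00000000e+00  1.00000000e+00]]
```

View pics/scene0.png

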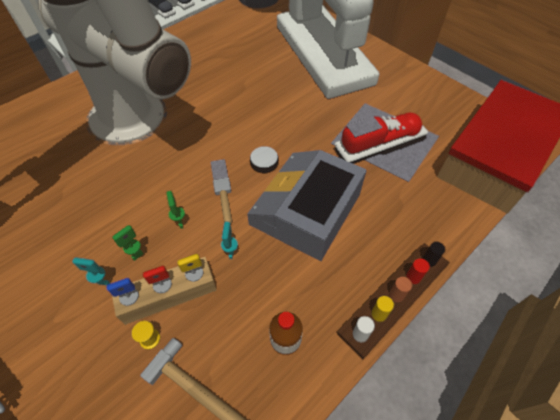

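View pics/top0.png

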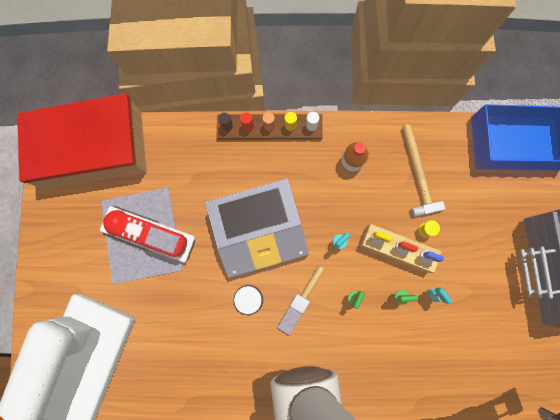

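View pics/wrist0.png

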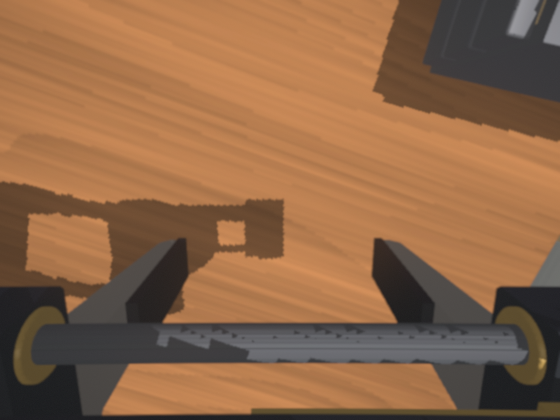

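The red key candidates in the scene view are: red in the stand (156,274), blue in the stand (121,287), yellow in the stand (190,263), green loose (126,240) and (175,207), turquoise loose (91,268) and (229,238). I choose the red one, in the middle slot. Next I'll enlarge it to check.

Run:
```python
import cv2
s=cv2.imread("pics/scene0.png");t=cv2.imread("pics/top0.png")
def c(im,x,y,w,h,k,n): cv2.imwrite(n,cv2.resize(im[y:y+h,x:x+w],None,fx=k,fy=k,interpolation=cv2.INTER_CUBIC))
c(s,95,240,130,90,6,"pics/s_st.png")
c(t,350,215,100,70,8,"pics/t_st.png")
c(s,240,140,133,100,6,"pics/s_bx.png")
c(t,200,175,115,110,5,"pics/t_bx.png")
```

```text
(no output)
```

View pics/s_st.png

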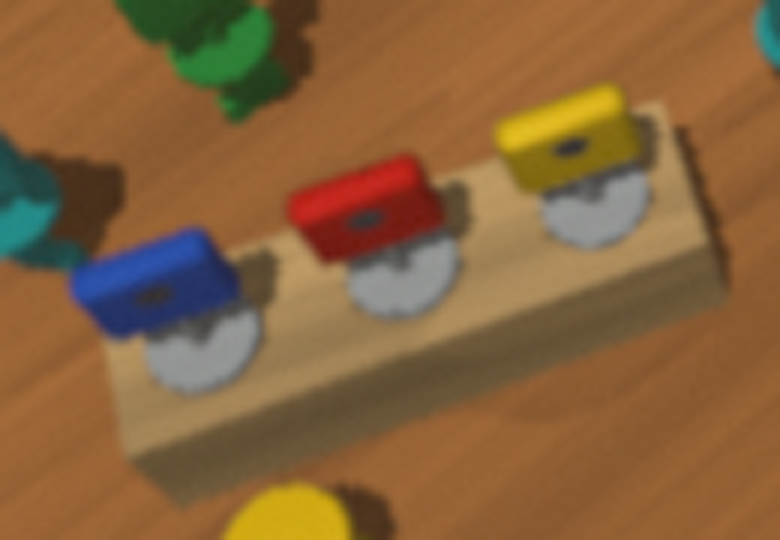

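View pics/t_st.png

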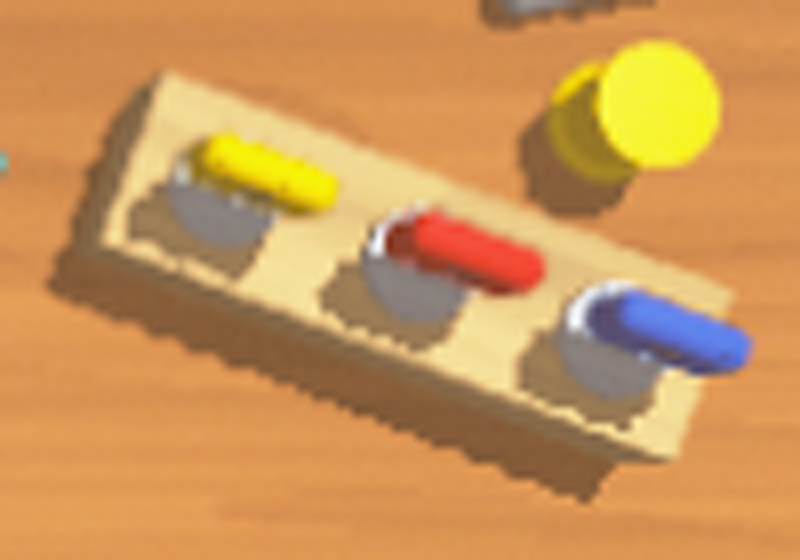

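View pics/s_bx.png

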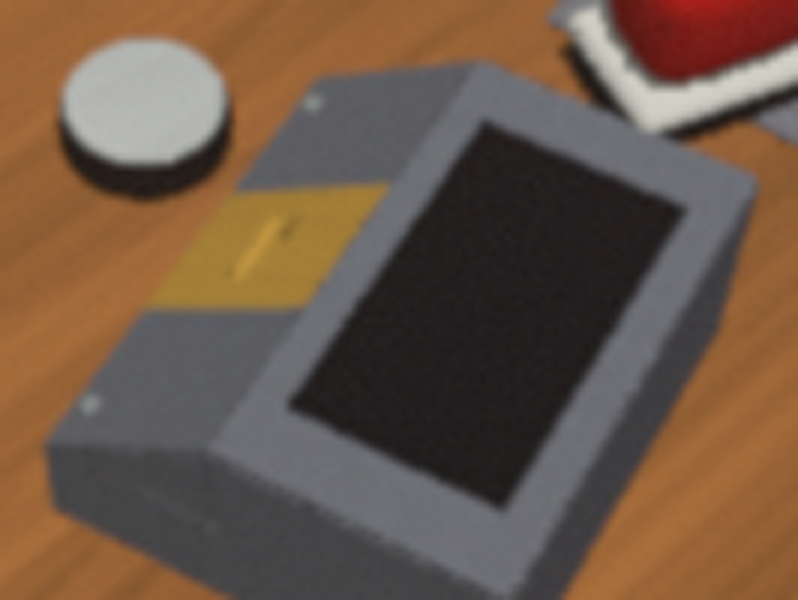

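View pics/t_bx.png

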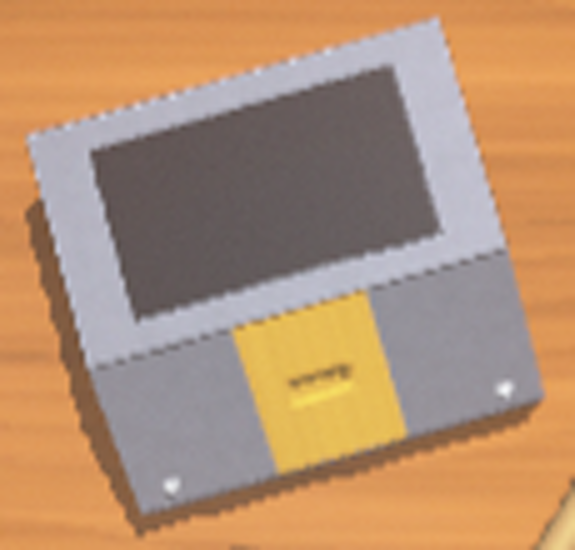

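The crops show a true steel key with a flat red block head in the stand's middle slot, at scene (154,271) and top (410,247). The brass plate and slot are at about scene (284,181) and top (264,252). The green and turquoise ones are loose. Now I'll fit the poses.

```bash
cat > h.py <<'E'
import numpy as np, cv2
from scipy.optimize import least_squares
from scipy.spatial.transform import Rotation as R
def proj(d,P):
    T=np.array(d["camera_from_world"]);K=np.array([[d["fx"],0,d["cx"]],[0,d["fy"],d["cy"]],[0,0,1]])
    return cv2.projectPoints(np.atleast_2d(np.array(P,float)),cv2.Rodrigues(T[:3,:3])[0],T[:3,3],K,np.array(d["distortion"]))[0][:,0]
def rays(d,uv):
    T=np.array(d["camera_from_world"]);K=np.array([[d["fx"],0,d["cx"]],[0,d["fy"],d["cy"]],[0,0,1]])
    n=cv2.undistortPoints(np.array(uv,float).reshape(-1,1,2),K,np.array(d["distortion"]))[:,0]
    D=np.c_[n,np.ones(len(n))]@T[:3,:3]; return -T[:3,:3].T@T[:3,3],D
def atz(d,uv,z):
    C,D=rays(d,uv); return C+D*((z-C[2])/D[:,2])[:,None]
def cr(uv,k,x,y): return (np.array(uv,float)+.5)/k-.5+[x,y]
E
python3 - <<'E'
from h import *
from rig import eyes
s=eyes.get_image("scene");t=eyes.get_image("top")
def fit(obs,x0):
    def res(p):
        c,q=np.cos(p[2]),np.sin(p[2]);o=[]
        for d,uv,m in obs:
            m=np.array(m);w=np.c_[p[0]+c*m[:,0]-q*m[:,1],p[1]+q*m[:,0]+c*m[:,1],m[:,2]]
            o.append((proj(d,w)-uv).ravel())
        return np.concatenate(o)
    r=least_squares(res,x0,loss='soft_l1');print(r.x,np.round(res(r.x).reshape(-1,2),1).tolist());return r.x
st=cr([(662,103),(708,245),(128,460)],6,95,240); tt=cr([(168,72),(733,293),(675,460),(100,245)],8,350,215)
print("top z55",atz(t,tt,.055),"\nscene",atz(s,st,.055))
Z=.055
fit([(t,tt,[(.03,.1,Z),(.03,-.1,Z),(-.03,-.1,Z),(-.03,.1,Z)]),(s,st,[(-.03,.1,Z),(.03,.1,Z),(.03,-.1,Z)])],[.45,-.27,-.37])
print("red head", atz(t,cr([(480,253)],8,350,215),.125),atz(s,cr([(358,188)],6,95,240),.125))
print("yel head", atz(t,cr([(272,172)],8,350,215),.125),atz(s,cr([(562,118)],6,95,240),.125))
print("blue head", atz(t,cr([(684,330)],8,350,215),.125),atz(s,cr([(145,265)],6,95,240),.125))
# box
tb=cr([(30,135),(437,18),(505,250),(95,367),(541,400),(138,514)],5,200,175)
mb=[(.1,.11,.1),(.1,-.11,.1),(-.01,-.11,.1),(-.01,.11,.1),(-.1,-.11,.037),(-.1,.11,.037)]
sb=cr([(478,62),(212,450),(50,445),(318,80),(757,180)],6,240,140)
ms=[(-.01,.11,.1),(-.01,-.11,.1),(-.1,-.11,.037),(-.1,.11,.037),(.1,.11,.1)]
fit([(t,tb,mb),(s,sb,ms)],[.45,.1,.27])
fit([(t,tb,mb)],[.45,.1,.27]);fit([(s,sb,ms)],[.45,.1,.27])
print("kh",atz(t,cr([(320,385)],5,200,175),.076),atz(s,cr([(265,247)],6,240,140),.076))
pl=cr([(235,330),(366,292),(406,436),(275,473)],5,200,175); print(atz(t,pl,.076))
E
```

```text
top z55 [[ 0.61522624 -0.15265386  0.055     ]
 [ 0.54179261 -0.33815131  0.055     ]
 [ 0.48734356 -0.31630079  0.055     ]
 [ 0.55816775 -0.12873426  0.055     ]] 
scene [[ 0.56214901 -0.12776706  0.055     ]
 [ 0.61734508 -0.15002442  0.055     ]
 [ 0.54493003 -0.334672    0.055     ]]
[ 0.55186822 -0.23260864 -0.37425844] [[-0.8, -0.4], [-0.6, -0.5], [-0.6, -0.0], [-0.1, -0.9], [-0.8, -0.3], [-0.5, -0.2], [-1.3, 0.1]]
red head [[ 0.55031037 -0.23313107  0.125     ]] [[ 0.55476113 -0.23042953  0.125     ]]
yel head [[ 0.57537404 -0.16952863  0.125     ]] [[ 0.57981036 -0.16835702  0.125     ]]
blue head [[ 0.52644524 -0.29574099  0.125     ]] [[ 0.53082382 -0.29327492  0.125     ]]
[0.59577758 0.14588723 0.26172693] [[-0.7, 0.9], [0.9, 2.3], [-1.4, -3.0], [-3.7, -4.0], [-0.4, 2.6], [-0.1, 1.2], [4.1, 1.8], [1.4, 1.6], [-3.3, 0.2], [-1.2, 1.6], [-1.4, 0.2]]
[0.59883837 0.14406063 0.27511672] [[-0.4, 0.4], [0.9, 0.8], [-0.8, -4.8], [-2.8, -4.7], [0.6, 0.8], [1.2, 0.5]]
[0.59443906 0.14919257 0.2560658 ] [[4.9, 0.9], [1.8, 0.2], [-2.7, -1.2], [-0.4, 0.6], [-0.8, -0.6]]
kh [[0.54016571 0.12778415 0.076     ]] [[0.54182509 0.12974308 0.076     ]]
[[0.56837565 0.17182696 0.076     ]
 [0.58809716 0.10440881 0.076     ]
 [0.51420086 0.08363758 0.076     ]
 [0.4952326  0.15044876 0.076     ]]
```

```bash
cat >> h.py <<'E'
def down(yaw): return R.from_matrix(np.c_[[np.cos(yaw),np.sin(yaw),0],[np.sin(yaw),-np.cos(yaw),0],[0,0,-1]])
def go(p,Rt):
    from rig import sensors
    s=sensors.sense();R0=R.from_euler('xyz',s["tool_rot"])
    print("t",s["time_s"],"shift cm",np.round(R0.inv().apply(np.array(p)-s["eef_pos"])*100,2),"turn deg",np.round((R0.inv()*Rt).as_rotvec(degrees=True),2),"q",np.round(s["joint_pos"],2))
E
python3 -c "
from h import *
go([.5525,-.232,.20],down(np.pi/2-.374))"
```

```text
t 0.25 shift cm [ 44.35 -17.18   1.44] turn deg [-4.00e-02 -3.00e-02 -4.91e+01] q [-1.44  0.16  1.6   0.    1.39 -0.21]
```

>>> {"api": "drive_tool", "payload": {"motion": [[6,44.3,-17.2,1.4,0,0,-49.1],[6,44.3,-17.2,1.4,0,0,-49.1],[6,44.3,-17.2,1.4,0,0,-49.1],[6,44.3,-17.2,1.4,0,0,-49.1],[6,44.3,-17.2,1.4,0,0,-49.1],[6,44.3,-17.2,1.4,0,0,-49.1],[6,44.3,-17.2,1.4,0,0,-49.1],[6,44.3,-17.2,1.4,0,0,-49.1]], "squeeze": 30}}

```text
time_s: 1.05
eef_pos: [0.496, -0.2797, 0.2026]
tool_rot: [-3.141, -0.001, 1.197]
contact_force: [0.4, -0.3, 0.4]
opening: 0.0601
```

```bash
python3 -c "
from h import *
go([.5525,-.232,.20],down(np.pi/2-.374))"
```

```text
t 1.05 shift cm [6.5  3.52 0.27] turn deg [-0.01 -0.03  0.  ] q [-0.73  0.15  1.63  0.    1.36 -0.35]
```

>>> {"api": "drive_tool", "payload": {"motion": [[6,6.5,3.5,0.3,0,0,0],[6,6.5,3.5,0.3,0,0,0],[6,6.5,3.5,0.3,0,0,0]]}}

```text
time_s: 1.35
eef_pos: [0.5541, -0.2292, 0.1991]
tool_rot: [-3.141, -0.001, 1.201]
contact_force: [0.0, 0.6, 0.2]
opening: 0.0599
```

Run:
```python
from h import *
from rig import eyes,sensors
import json
s=sensors.sense();print(s["eef_pos"],s["tool_rot"])
d=eyes.get_image("wrist");cv2.imwrite("pics/w1.png",d["img"])
c=np.array([.5525,-.232]);y=-.374
ex=np.array([np.cos(y),np.sin(y)]);ey=np.array([-np.sin(y),np.cos(y)])
print("pred red top corners",proj(d,[[*(c+a*.007*ex+b*.022*ey),.125] for a,b in((1,1),(1,-1),(-1,-1),(-1,1))]).round(1))
```

```text
[ 0.55405179 -0.22917839  0.19913543] [-3.14101173e+00 -1.44661796e-03  1.20137448e+00]
pred red top corners [[291.4 190.9]
 [290.7 251.9]
 [270.8 251.8]
 [270.7 190.8]]
```

View pics/w1.png

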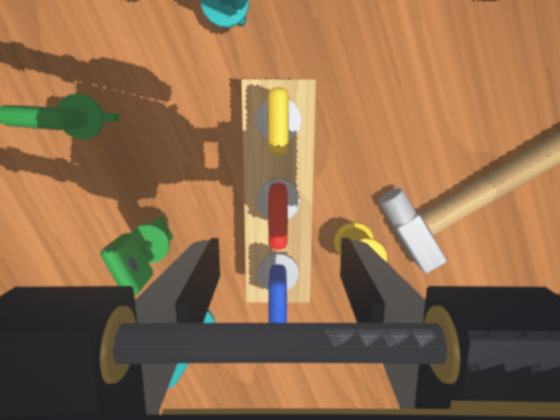

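Run:
```python
import cv2
i=cv2.imread("pics/w1.png")[160:280,230:330];cv2.imwrite("pics/w1c.png",cv2.resize(i,None,fx=5,fy=5,interpolation=2))
```

```text
(no output)
```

View pics/w1c.png

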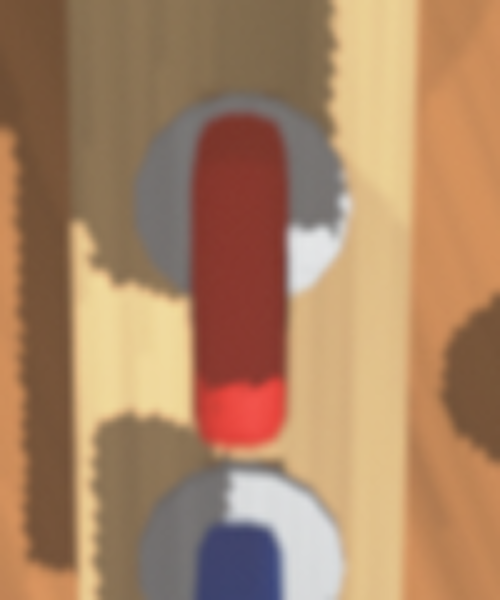

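```bash
python3 -c "
from h import *
go([.5518,-.2305,.086],down(np.pi/2-.374))"
```

```text
t 1.4 shift cm [-1.000e-02 -9.000e-02  1.132e+01] turn deg [-0.06 -0.03  0.17] q [-0.6   0.23  1.54  0.    1.37 -0.23]
```

>>> {"api": "drive_tool", "payload": {"motion": [[6,0,-0.1,3,0,0,0],[6,0,-0.1,6,0,0,0],[6,0,-0.1,9,0,0,0],[6,0,-0.1,11.3,0,0,0],[6,0,-0.1,11.3,0,0,0],[6,0,-0.1,11.3,0,0,0]]}}

```text
time_s: 2.0
eef_pos: [0.5512, -0.2314, 0.0867]
tool_rot: [-3.14, -0.0, 1.198]
contact_force: [-0.2, 0.4, 1.1]
opening: 0.0601
```

>>> {"api": "drive_tool", "payload": {"motion": [[0,0,0,0,0,0,0],[0,0,0,0,0,0,0],[0,0,0,0,0,0,0],[0,0,0,0,0,0,0],[0,0,0,0,0,0,0],[0,0,0,0,0,0,0]], "squeeze": 40}}

```text
time_s: 2.6
eef_pos: [0.5512, -0.2313, 0.0868]
tool_rot: [-3.141, -0.0, 1.198]
contact_force: [0.9, 0.1, 0.8]
opening: 0.0142
```

Run:
```python
from h import *
from rig import eyes,sensors
s=sensors.sense();print(s["eef_pos"],s["tool_rot"],s["opening"],s["contact_force"],s["wrist_torque"])
for n in("wrist","scene"):
    d=eyes.get_image(n);cv2.imwrite(f"pics/{n}2.png",d["img"])
```

```text
[ 0.55120994 -0.23134397  0.0868059 ] [-3.14050598e+00 -1.95336276e-04  1.19845359e+00] 0.014198587810766366 [0.92811203 0.05638476 0.79588901] [-0.06455778 -0.14401241 -0.02555293]
```

View pics/wrist2.png

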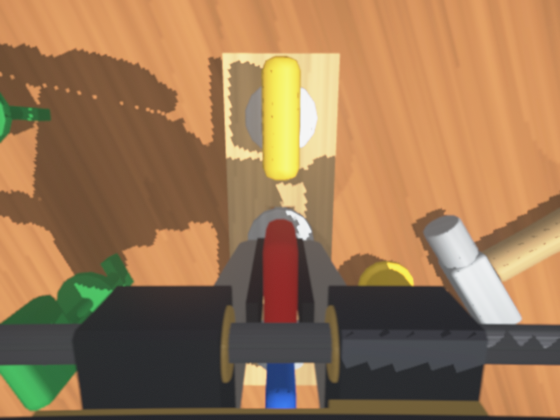

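Gripped: the opening is 14.2 mm, which matches the head. Now I'll lift straight up.

>>> {"api": "drive_tool", "payload": {"motion": [[0,0,0,-1.5,0,0,0],[0,0,0,-3,0,0,0],[0,0,0,-5,0,0,0],[0,0,0,-7.5,0,0,0],[0,0,0,-11,0,0,0],[0,0,0,-14,0,0,0],[0,0,0,-14,0,0,0]]}}

```text
time_s: 3.4
eef_pos: [0.5541, -0.2332, 0.2341]
tool_rot: [3.131, 0.002, 1.199]
contact_force: [0.3, -0.4, -1.4]
opening: 0.0137
```

Run:
```python
from h import *
from rig import eyes,sensors
s=sensors.sense();print(s["eef_pos"],s["tool_rot"],s["opening"],s["contact_force"],s["wrist_torque"])
for n in("wrist","scene"):
    d=eyes.get_image(n);cv2.imwrite(f"pics/{n}3.png",d["img"])
```

```text
[ 0.55411831 -0.23323382  0.23409025] [3.13112402e+00 2.42458575e-03 1.19855268e+00] 0.013743334503095554 [ 0.32223453 -0.40204933 -1.35756686] [-0.03107325 -0.06752088  0.01082133]
```

View pics/wrist3.png

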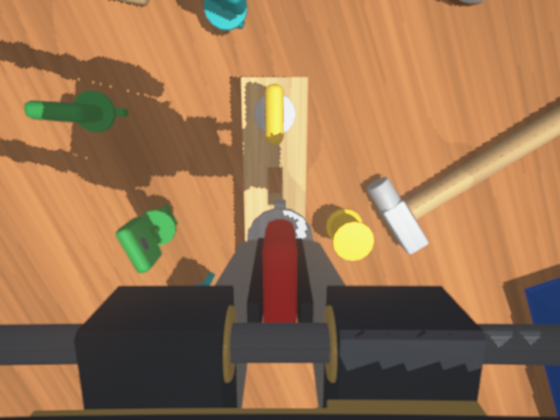

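View pics/scene3.png

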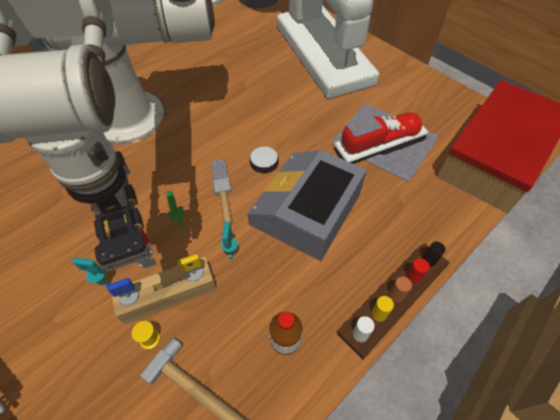

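```bash
cat >> h.py <<'E'
def lock(psi,tilt=np.radians(35)):
    c,s=np.cos(psi),np.sin(psi)
    n=np.array([-np.sin(tilt)*c,-np.sin(tilt)*s,np.cos(tilt)]);u=np.array([np.cos(tilt)*c,np.cos(tilt)*s,np.sin(tilt)]);y=np.array([-s,c,0])
    return n,u,y,R.from_matrix(np.c_[y,u,-n])
E
python3 - <<'E'
from h import *
from rig import eyes,sensors
s=sensors.sense();R0=R.from_euler('xyz',s["tool_rot"]);d=eyes.get_image("wrist")
T=d["camera_from_world"];C=-T[:3,:3].T@T[:3,3]
print("cam in tool",R0.inv().apply(C-s["eef_pos"]),"fwd",R0.inv().apply(T[2,:3]), "vel",s["dq"].round(3))
def P(x,y,z): return R0.apply([x,y,z])+s["eef_pos"]
for n,q in dict(headtop=(.022,0,-.038),headbot_edge=(.022,0,.002),collarcentre=(0,0,.026),collar_far=(.019,0,.026),tip=(0,0,.077),tipfar=(.013,0,.077)).items(): print(n,proj(d,P(*q)).round(1))
n,u,y,Rt=lock(.27)
K=np.array([.541,.1285,.076]);go(K+.135*n-.05*y,Rt)
i=d["img"][180:340,220:340];cv2.imwrite("pics/w3c.png",cv2.resize(i,None,fx=4,fy=4,interpolation=2))
E
```

```text
cam in tool [ 0.07070315 -0.00133296 -0.16832709] fwd [-2.50085450e-01  2.36361225e-04  9.68223741e-01] vel [-0.001  0.034  0.048 -0.001 -0.003  0.001]
headtop [[283.1 244.6]]
headbot_edge [[282.3 215.5]]
collarcentre [[281.9 241.4]]
collar_far [[282.  208.7]]
tip [[281.4 216.2]]
tipfar [[281.5 198.1]]
t 3.55 shift cm [ 24.5  -17.21   4.01] turn deg [-33.87  11.18 -35.66] q [-0.6   0.21  1.52 -0.    1.42 -0.23]
```

View pics/w3c.png

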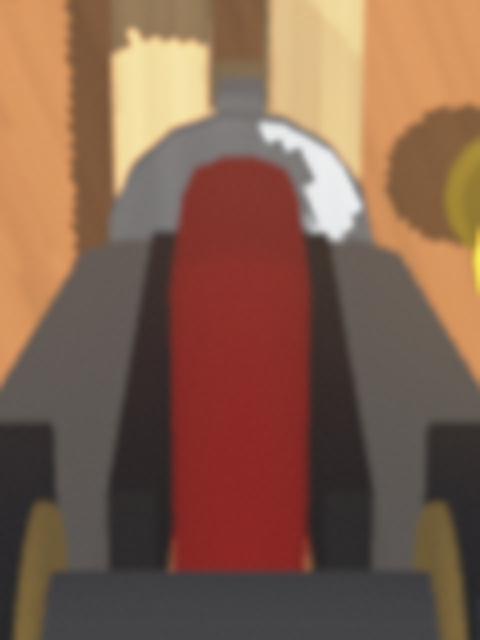

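>>> {"api": "drive_tool", "payload": {"motion": [[0,10,-7,-3,-10,3,-10],[0,24.5,-17.2,4,-33.9,11.2,-35.7],[0,24.5,-17.2,4,-33.9,11.2,-35.7],[0,24.5,-17.2,4,-33.9,11.2,-35.7],[0,24.5,-17.2,4,-33.9,11.2,-35.7],[0,24.5,-17.2,4,-33.9,11.2,-35.7],[0,24.5,-17.2,4,-33.9,11.2,-35.7],[0,24.5,-17.2,4,-33.9,11.2,-35.7]]}}

```text
time_s: 4.35
eef_pos: [0.4779, 0.061, 0.1841]
tool_rot: [2.534, -0.002, 1.843]
contact_force: [0.2, 0.0, -0.7]
opening: 0.0139
```

>>> {"api": "drive_tool", "payload": {"motion": [[0,0,0,0,0,0,0],[0,0,0,0,0,0,0]]}}

```text
time_s: 4.55
eef_pos: [0.479, 0.0599, 0.1851]
tool_rot: [2.533, -0.001, 1.841]
contact_force: [0.4, 0.8, -0.6]
opening: 0.0139
```

Run:
```python
from h import *
from rig import eyes,sensors
s=sensors.sense();print(s["eef_pos"],s["tool_rot"],s["opening"],s["contact_force"],s["dq"].round(3))
n,u,y,Rt=lock(.27)
K=np.array([.541,.1285,.076]);go(K+.135*n-.05*y,Rt)
for nm in("wrist","top"):
    d=eyes.get_image(nm);cv2.imwrite(f"pics/{nm}4.png",d["img"])
    print(nm,proj(d,K))
i=cv2.imread("pics/wrist4.png")[80:230,190:370];cv2.imwrite("pics/w4c.png",cv2.resize(i,None,fx=4,fy=4,interpolation=2))
```

```text
[0.479007   0.05985864 0.18512581] [ 2.53341357e+00 -1.23799487e-03  1.84141604e+00] 0.013942250134273955 [ 0.44391139  0.84343201 -0.60360241] [-0.003 -0.    -0.003  0.004 -0.001 -0.003]
t 4.55 shift cm [-0.04  0.13 -0.08] turn deg [-0.15 -0.08 -0.01] q [-0.37 -0.6   2.4   0.46  0.88 -0.86]
wrist [[283.54271811 138.89439771]]
top [[263.32346703 251.27385019]]
```

View pics/wrist4.png

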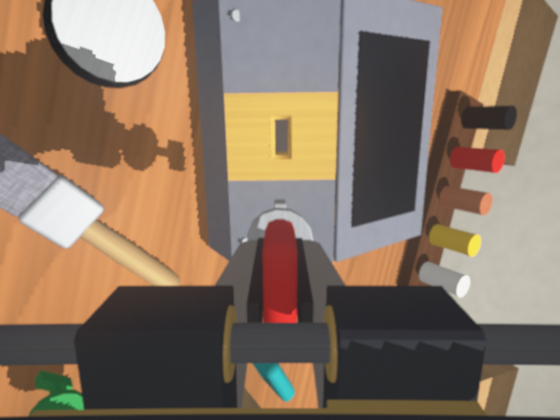

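View pics/w4c.png

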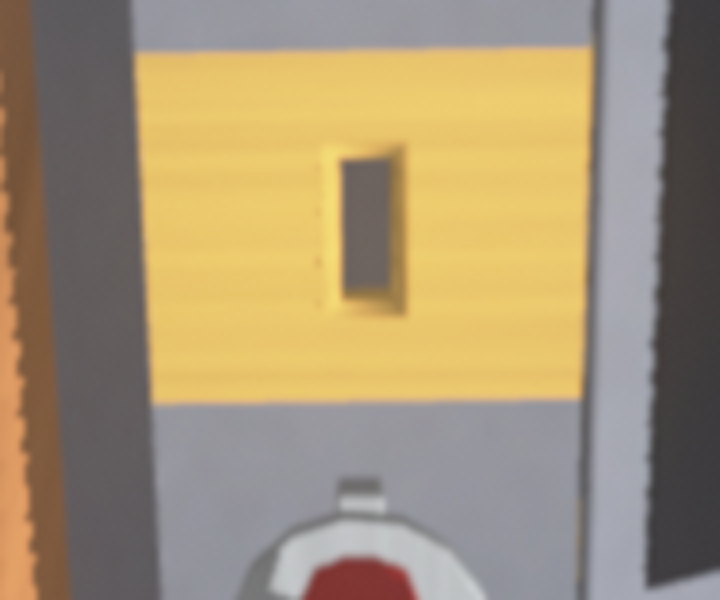

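Run:
```python
from h import *
from rig import eyes,sensors
d=eyes.get_image("wrist")
ob=cr([(135,52),(594,47),(582,402),(152,402),(322,143),(406,143),(406,315),(322,315)],4,190,80)+[2,0]
m=[(-45,35),(45,35),(45,-35),(-45,-35),(-8.5,17.5),(8.5,17.5),(8.5,-17.5),(-8.5,-17.5)]
def res(p,fix=False):
    n,u,y,_=lock(p[2],p[3]);K=np.array([p[0],p[1],.076])
    return (proj(d,[K+a*1e-3*u+b*1e-3*y for a,b in m])-ob).ravel()
r=least_squares(res,[.541,.1285,.27,.61]);print(r.x,np.degrees(r.x[3]),res(r.x).reshape(-1,2).round(1).tolist())
f=lambda p:res([*p,np.radians(35)]);r=least_squares(f,[.541,.1285,.27]);print(r.x,f(r.x).reshape(-1,2).round(1).tolist())
```

```text
[0.53972555 0.12952788 0.27945117 0.65323835] 37.42780055561097 [[0.3, 0.1], [-0.2, 0.1], [-0.2, -0.3], [-0.1, -0.4], [-0.2, -0.2], [0.0, -0.3], [-0.1, 0.5], [0.4, 0.5]]
[0.53989641 0.1295722  0.27759462] [[0.1, -0.1], [-0.3, 0.3], [-0.4, -0.7], [-0.3, -0.0], [-0.0, -0.2], [0.2, -0.3], [0.1, 0.4], [0.5, 0.6]]
```

Run:
```python
from h import *
n,u,y,Rt=lock(.275);K=np.array([.5402,.1295,.076])
go(K+.090*n,Rt)
```

```text
t 4.7 shift cm [5.02 0.13 4.38] turn deg [-0.15  0.07 -0.25] q [-0.37 -0.6   2.4   0.46  0.88 -0.86]
```

>>> {"api": "drive_tool", "payload": {"motion": [[0,3,0.1,0.5,-0.1,0,-0.2],[0,5,0.1,2,-0.1,0,-0.2],[0,5,0.1,3.5,-0.1,0,-0.2],[0,5,0.1,4.4,-0.1,0,-0.2],[0,5,0.1,4.4,-0.1,0,-0.2],[0,5,0.1,4.4,-0.1,0,-0.2]]}}

```text
time_s: 5.3
eef_pos: [0.4907, 0.1149, 0.1497]
tool_rot: [2.532, 0.0, 1.844]
contact_force: [-0.4, -0.3, -0.9]
opening: 0.0137
```

Run:
```python
from h import *
from rig import eyes,sensors
n,u,y,Rt=lock(.275);K=np.array([.5402,.1295,.076])
go(K+.090*n,Rt)
s=sensors.sense();R0=R.from_euler('xyz',s["tool_rot"]);tip=s["eef_pos"]+R0.apply([0,0,.0768])
print("tip rel K in u,y,n mm",[round(float((tip-K)@v*1e3),2) for v in(u,y,n)])
for nm,(x0,y0,w,h,k) in dict(wrist=(200,150,160,120,4),top=(230,215,70,60,8),scene=(255,150,70,60,8)).items():
    d=eyes.get_image(nm);print(nm,"tip",(k*(proj(d,tip)-[x0,y0])).round(),"K",(k*(proj(d,K)-[x0,y0])).round())
    cv2.imwrite(f"pics/{nm}5.png",cv2.resize(d["img"][y0:y0+h,x0:x0+w],None,fx=k,fy=k,interpolation=2))
```

```text
t 5.3 shift cm [ 0.06 -0.   -0.  ] turn deg [-0.06  0.08 -0.08] q [-0.18 -0.46  2.4   0.41  0.69 -0.7 ]
tip rel K in u,y,n mm [-0.05, -0.75, 13.18]
wrist tip [[327. 267.]] K [[327. 243.]]
top tip [[270. 313.]] K [[263. 293.]]
scene tip [[203. 213.]] K [[226. 243.]]
```

View pics/wrist5.png

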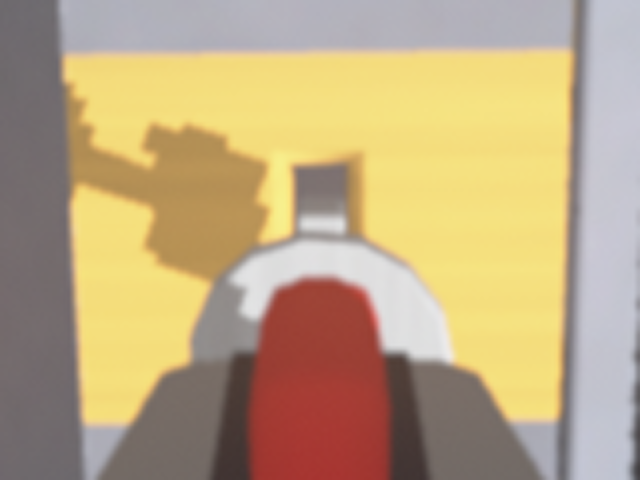

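View pics/scene5.png

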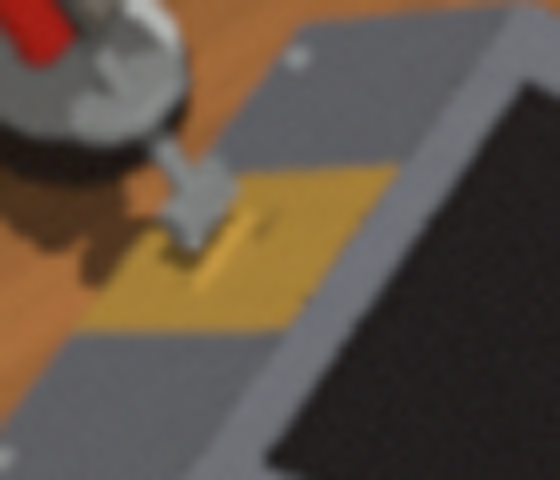

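View pics/top5.png

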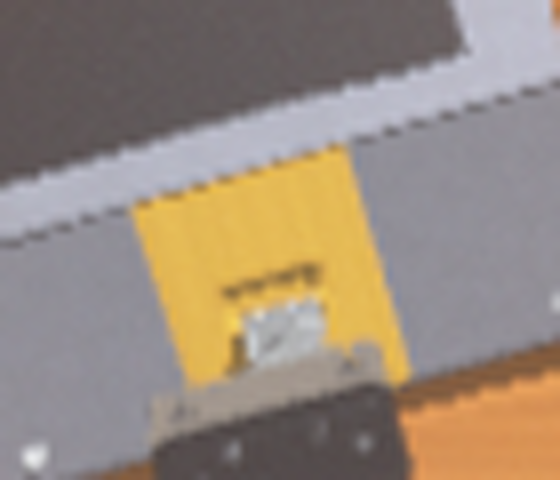

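>>> {"api": "drive_tool", "payload": {"motion": [[0,0.06,-0.03,0.6,0,0,0],[0,0.06,-0.03,1.1,0,0,0],[0,0.06,-0.03,1.5,0,0,0],[0,0.06,-0.03,1.9,0,0,0],[0,0.06,-0.03,2.3,0,0,0],[0,0.06,-0.03,2.3,0,0,0]]}}

```text
time_s: 6.05
eef_pos: [0.503, 0.119, 0.1305]
tool_rot: [2.532, 0.0, 1.844]
contact_force: [0.0, -0.8, -1.2]
opening: 0.0139
```

```bash
cat > chk.py <<'E'
from h import *
from rig import eyes,sensors
import sys
n,u,y,Rt=lock(.275);K=np.array([.5402,.1295,.076])
s=sensors.sense();R0=R.from_euler('xyz',s["tool_rot"]);tip=s["eef_pos"]+R0.apply([0,0,.0768])
print("t",s["time_s"],"tip rel K u,y,n mm",[round(float((tip-K)@v*1e3),2) for v in(u,y,n)],"F tool",R0.inv().apply(s["contact_force"]).round(1),"M tool",R0.inv().apply(s["wrist_torque"]).round(2),"open",round(s["opening"],4),"q",s["joint_pos"].round(2))
go(K+.0318*n,Rt)
E
python3 chk.py
```

```text
t 6.05 tip rel K u,y,n mm [-0.52, -0.15, -10.0] F tool [-0.8 -0.9  0.9] M tool [ 0.3  -0.07 -0.04] open 0.0139 q [-0.16 -0.37  2.38  0.43  0.61 -0.72]
t 6.05 shift cm [0.01 0.05 3.5 ] turn deg [-0.06  0.09 -0.08] q [-0.16 -0.37  2.38  0.43  0.61 -0.72]
```

The tip is 10 mm in with no force, so I'll continue.

>>> {"api": "drive_tool", "payload": {"motion": [[0,0,0,0.6,0,0,0],[0,0,0,1.2,0,0,0],[0,0,0,1.8,0,0,0],[0,0,0,2.3,0,0,0],[0,0,0,2.8,0,0,0],[0,0,0,3.0,0,0,0],[0,0,0,3.0,0,0,0]]}}

```text
time_s: 6.75
eef_pos: [0.5194, 0.1237, 0.1055]
tool_rot: [2.532, 0.0, 1.844]
contact_force: [0.5, -0.5, -0.9]
opening: 0.0138
```

```bash
python3 chk.py
```

```text
t 6.75 tip rel K u,y,n mm [-0.89, -0.08, -40.3] F tool [-0.6 -0.2  0.9] M tool [ 0.28 -0.04 -0.02] open 0.0138 q [-0.14 -0.25  2.35  0.47  0.52 -0.76]
t 6.75 shift cm [-0.    0.08  0.47] turn deg [-0.09  0.07 -0.08] q [-0.14 -0.25  2.35  0.47  0.52 -0.76]
```

>>> {"api": "drive_tool", "payload": {"motion": [[0,0,0,0.2,0,0,0],[0,0,0,0.35,0,0,0],[0,0,0,0.45,0,0,0],[0,0,0,0.52,0,0,0],[0,0,0,0.52,0,0,0]]}}

```text
time_s: 7.25
eef_pos: [0.5222, 0.1244, 0.1017]
tool_rot: [2.533, 0.001, 1.845]
contact_force: [-14.4, -5.5, 12.6]
opening: 0.0137
```

```bash
python3 chk.py
```

```text
t 7.25 tip rel K u,y,n mm [-0.77, -0.1, -44.98] F tool [ -1.4  -5.4 -19.1] M tool [ 1.3  -0.14 -0.02] open 0.0137 q [-0.13 -0.23  2.34  0.48  0.51 -0.77]
t 7.25 shift cm [0.   0.06 0.  ] turn deg [-0.12  0.06 -0.01] q [-0.13 -0.23  2.34  0.48  0.51 -0.77]
```

>>> {"api": "drive_tool", "payload": {"motion": [[0,0,0.02,-0.05,0,0,4],[0,0,0.02,-0.05,0,0,10],[0,0,0.02,-0.05,0,0,16],[0,0,0.02,-0.05,0,0,22],[0,0,0.02,-0.05,0,0,28],[0,0,0.02,-0.05,0,0,28]], "squeeze": 50}}

```text
time_s: 7.85
eef_pos: [0.5224, 0.1243, 0.1027]
tool_rot: [2.588, -0.271, 1.434]
contact_force: [-0.8, -0.5, 0.7]
opening: 0.0136
```

```bash
python3 chk.py
```

```text
t 7.85 tip rel K u,y,n mm [0.09, -0.31, -44.28] F tool [-0.4 -0.2 -1.1] M tool [ 0.15 -0.24 -0.09] open 0.0136 q [-0.13 -0.24  2.34  0.48  0.51 -0.28]
t 7.85 shift cm [ 0.01 -0.03  0.07] turn deg [ -0.04   0.1  -28.  ] q [-0.13 -0.24  2.34  0.48  0.51 -0.28]
```

It turns as it should, with about 0.1 N m of reaction torque. I'll keep turning.

>>> {"api": "drive_tool", "payload": {"motion": [[0,0,0,0,0,0,6],[0,0,0,0,0,0,12],[0,0,0,0,0,0,18],[0,0,0,0,0,0,24],[0,0,0,0,0,0,30],[0,0,0,0,0,0,36],[0,0,0,0,0,0,42],[0,0,0,0,0,0,42]]}}

```text
time_s: 8.65
eef_pos: [0.5227, 0.124, 0.103]
tool_rot: [2.904, -0.568, 0.695]
contact_force: [-0.1, -0.1, -0.2]
opening: 0.0136
```

```bash
python3 chk.py
```

```text
t 8.65 tip rel K u,y,n mm [0.45, -0.68, -44.22] F tool [-0.2 -0.   0.1] M tool [-0.16 -0.36 -0.05] open 0.0136 q [-0.13 -0.24  2.34  0.48  0.51  0.45]
t 8.65 shift cm [-0.03 -0.07  0.08] turn deg [ 5.000e-02  1.200e-01 -6.989e+01] q [-0.13 -0.24  2.34  0.48  0.51  0.45]
```

>>> {"api": "drive_tool", "payload": {"motion": [[0,0,0,0,0,0,5],[0,0,0,0,0,0,9],[0,0,0,0,0,0,12],[0,0,0,0,0,0,14],[0,0,0,0,0,0,15],[0,0,0,0,0,0,15]]}}

```text
time_s: 9.25
eef_pos: [0.5228, 0.1239, 0.103]
tool_rot: [3.075, -0.607, 0.388]
contact_force: [0.0, -1.9, -0.4]
opening: 0.0138
```

```bash
python3 chk.py
python3 - <<'E'
from h import *
from rig import eyes
for n in("wrist","scene"):
    d=eyes.get_image(n);cv2.imwrite(f"pics/{n}6.png",d["img"])
E
```

```text
t 9.25 tip rel K u,y,n mm [0.45, -0.83, -44.21] F tool [-0.8  1.7  0.1] M tool [-0.27 -0.45 -0.33] open 0.0138 q [-0.13 -0.24  2.34  0.48  0.51  0.71]
t 9.25 shift cm [-0.04 -0.07  0.08] turn deg [ 8.00e-02  1.40e-01 -8.47e+01] q [-0.13 -0.24  2.34  0.48  0.51  0.71]
```

View pics/wrist6.png

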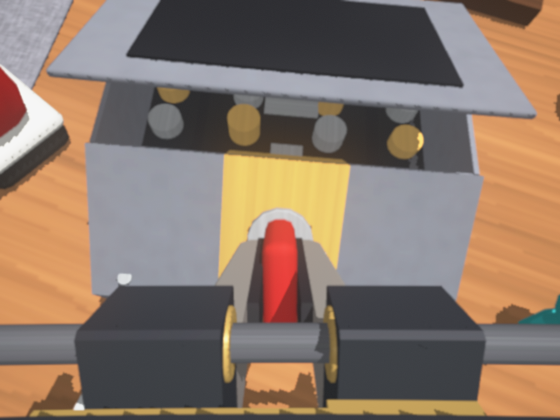

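View pics/scene6.png

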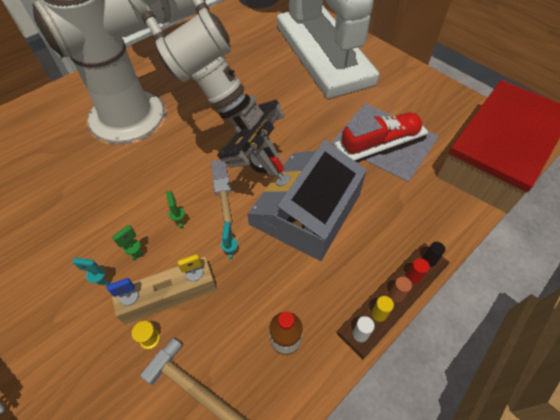

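The lid has sprung open and the torque is rising near the stop. I'll add a final small turn and a gentle press home, then release.

>>> {"api": "drive_tool", "payload": {"motion": [[0,0,0,0.04,0,0,1.5],[0,0,0,0.08,0,0,3],[0,0,0,0.08,0,0,3]]}}

```text
time_s: 9.65
eef_pos: [0.5233, 0.1241, 0.103]
tool_rot: [3.11, -0.61, 0.327]
contact_force: [-11.7, -5.0, 10.5]
opening: 0.0139
```

```bash
python3 chk.py
```

```text
t 9.65 tip rel K u,y,n mm [0.9, -0.81, -44.49] F tool [ -4.4   1.5 -15.9] M tool [-0.23 -1.18 -0.85] open 0.0139 q [-0.13 -0.23  2.34  0.48  0.51  0.76]
t 9.65 shift cm [-0.09 -0.07  0.05] turn deg [ 8.000e-02  1.400e-01 -8.757e+01] q [-0.13 -0.23  2.34  0.48  0.51  0.76]
```

>>> {"api": "drive_tool", "payload": {"motion": [[0,0,0,-0.04,0,0,-1.5],[4,0,0,-0.04,0,0,-1.5],[4,0,0,-0.04,0,0,-1.5],[4,0,0,-0.04,0,0,-1.5],[4,0,0,-0.04,0,0,-1.5]]}}

```text
time_s: 10.15
eef_pos: [0.5232, 0.1241, 0.1035]
tool_rot: [3.092, -0.609, 0.358]
contact_force: [-0.7, 0.3, -0.1]
opening: 0.0401
```

>>> {"api": "drive_tool", "payload": {"motion": [[4,0,0,-1,0,0,0],[4,0,0,-3,0,0,0],[4,0,0,-6,0,0,0],[4,0,0,-9,0,0,0],[4,0,0,-12,0,0,0],[4,0,0,-12,0,0,0],[4,0,0,-12,0,0,0]]}}

```text
time_s: 10.85
eef_pos: [0.4573, 0.1055, 0.2023]
tool_rot: [3.091, -0.61, 0.358]
contact_force: [-0.4, 0.3, -0.0]
opening: 0.04
```

```bash
python3 chk.py
python3 - <<'E'
from h import *
from rig import eyes
n,u,y,Rt=lock(.275);K=np.array([.5402,.1295,.076])
for nm in("wrist","scene","top"):
    d=eyes.get_image(nm);cv2.imwrite(f"pics/{nm}7.png",d["img"]);print(nm,"head top c",proj(d,K+.07*n))
E
```

```text
t 10.85 tip rel K u,y,n mm [1.85, -0.88, 76.17] F tool [-0.3 -0.4 -0.2] M tool [ 0.   -0.28  0.01] open 0.04 q [-0.24 -0.7   2.42  0.36  0.9   0.84]
t 10.85 shift cm [-0.18 -0.12 12.12] turn deg [  0.21   0.09 -86.12] q [-0.24 -0.7   2.42  0.36  0.9   0.84]
wrist head top c [[279.94581115 213.38267069]]
scene head top c [[268.33036493 158.23037072]]
top head top c [[265.93205507 266.24032346]]
```

View pics/wrist7.png

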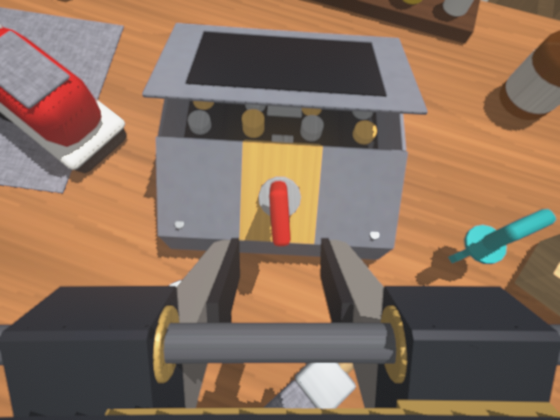

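View pics/scene7.png

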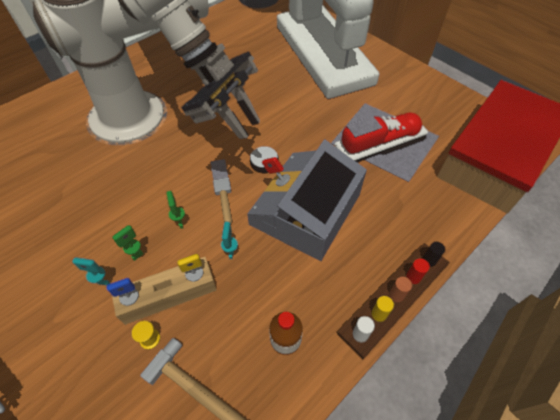

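View pics/top7.png

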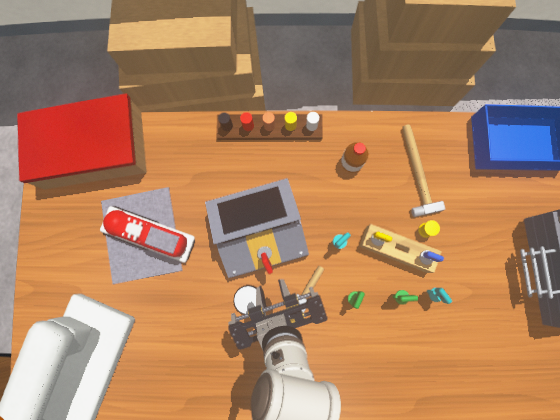

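The key is in the lock and turned (wrist, head from (279,185) to (283,243)). The lid is up, the bystanders haven't moved, and the gripper is clear. Handing in.

```bash
python3 -c "
from rig import manip
print(manip.close_job())"
```

```text
the job is handed in; nothing more can be done
None
```

The cash box is open: the red key is fully home in the lock, turned clockwise to its stop, and the lid has sprung up. I handed the job in just after 10.85 s of the 54 s allowed.

- **Key:** I took the red key from the middle slot of the stand. It met the plate about 45 mm under the face with about 19 N. The tool turned it about 87°, and the torque rose to about 0.85 N m, which I took as the stop. I then let go and backed off 12 cm.
- **Last checks:** The pictures show the lid up, the key left turned in the lock, and the blue and yellow keys still in the stand. The tin, brush, hammer, spool, glue bottle and sneaker look unmoved, and the force on the tool is about zero.
- **Small disagreements:** The head looks about 4° off the gripper's angle after release, which I put down to the key's play. The wrist camera read about 2 px to one side, and I corrected for that. A free fit of the plate's slope gave 37.4° instead of 35°. I used 35°, and the key went in without force.

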